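# Clock the wafer carrier to the index mark and bolt it

## Robot

A 6-joint arm with a two-finger parallel gripper is mounted at the origin on the work surface. World frame = base frame: x ahead of the robot, y to its left, z up, the work surface at z = 0. Lengths are in m, angles in degrees, forces in N, time in s.
With the tool pointing down it reaches from about 0.4 to 0.825 m from the base axis. Payload 7 kg.
Tool frame: the origin (TCP) lies midway between the tips of the shut fingers; the grasp point (between the pads) lies 19 mm behind it; z points along the fingers, y is the line along which they close (so a half turn about z gives the same grasp; the last joint's range is limited). The gripper opens to 88 mm and grips with 3 to 60 N. Pads are 19 mm wide; open, the fingers measure 130 mm over their backs; the gripper's body (78 mm by 193 mm) begins 47 mm behind the grasp point.
Start: joints at [89.444, 20.546, 0.682, 0, -70.136, -16.507], TCP at [0.198, 0.645, 0.227] pointing down, gripper open.
Joint ranges: [-176.03, 176.03], [-82.01, 121.73], [-58.28, 71.71], [-173.87, 95.51], [-174.79, -0.11], [-173.66, 173.66]. Speed limits (degrees/s): [136.94, 136.94, 172.46, 180, 180, 180].

## Interface

Orientations are given as [roll, pitch, yaw] about the fixed x, y, z axes, in that order (R = Rz(yaw) Ry(pitch) Rx(roll)).
In Python, from plant import get_state, optics, order gives the robot as it stands. The module is installed in compiled form; this text tells all that it offers.
- The arm moves only by the tool send_rows, never from a script. Its argument "moves" is a list of rows, each an object with "slide": the shift along the tool's x, y, z as a fraction of full scale, a list of three; "turn": the turn about the tool's z as a fraction of full scale; "gripper": the opening, from 0 (shut) to 1 (fully open). A call has exactly 5 rows; each row is the pose to reach, as a shift and turn from the pose commanded when the call began, along the tool's axes at that moment; what a row does not reach only later rows make up. Full scale, the value 1, is 150 mm for a shift and 90 degrees for a turn. A row lasts 1/12 s, in which the tool goes at most 41.7 mm and 7.16 degrees, less where a joint would pass 70% of its speed; a pose out of reach is approached as far as the arm can. A call with a number of a shift or a turn outside -1 to 1 is refused whole. A call with a gripper value outside its range is refused whole. The fingers move at their own pace and stop on an object; "newtons" is the grip in N (left out, the last holds). Time passes only in rows, so rows that repeat a pose let the fingers close, or fill a call up. It gives the time, the measured TCP pose, the force, the opening and the grip force at its end, in the units of the state.
- get_state(): the state, without advancing time (a new reading comes with each control period).
- optics.capture(name): name is "side" or "top"; returns a dict with "img" (480x640x3 uint8, red, green, blue), "intrinsics" (3x3 intrinsics, pixels), "dist" ([k1, k2, p1, p2, k3] as OpenCV has them; the pictures are not rectified), "origin" and "attitude" of the camera in the world. Camera axes: x right, y down, z forward; pixel columns grow to the right and rows downward; lengths in m; the calibration is good to about 2 mm. A picture is of the moment at which its call begins. There is no depth.
- order.close_job(): hands the job in; it is judged then, once.
Trained networks look in the newest picture that a camera, given by its name, has taken for a name from the list of things; names that differ only in an ending like _2 or _b are one class to them, and where a whole thing is asked for, a point or a joint stands for the part that bears it (a point fixed in the world has none). Each returns a list of dicts, best first, with "p" (0 to 1); they miss things now and then, are a little off and sometimes report something else, mostly with a low value. They report only what shows in the picture. A call takes as long as a camera call. They do not tell look-alikes from the thing itself.
- optics.look_for(camera, name): "location" ([x, y, z] in m, in world coordinates, good to about 4 mm: the middle of the surface that is visible of it).
The state is a dict: "time_s": time; "joints": joint angles; "qd": joint speeds; "joint_torque": joint torques, N m; "tcp_pos": TCP position; "eef_rot": TCP orientation; "contact_force": force on the tool from outside, world axes, zero at the start; "moment": the same for the moment, N m; "gripper_width": finger opening in m; "gripper_force": force on a finger pad.
Only numpy, scipy, OpenCV 4.12 (cv2) and the standard library are available. Lean on these libraries where they do the work, as an engineer would, in place of code of your own. Each camera call takes 0.05 s, during which the arm holds its last target. There are 200 camera calls.

## Task

On the rotary stage, turn the round wafer carrier until the notch in its rim faces the red index marks, then push the red-knobbed bolt fully home into the notch. Keep the carrier down flat on its stage, do not touch the wafer, and do not disturb the mouse, the objective or the jar.

Things in the scene. Friction and masses are not known exactly. Their poses are not given: they have to be found in the camera images.
- stage: Grey rotary-stage base fixed to the bench: disc 144 mm across, 20 mm high, with an arm 50 mm wide along its -y out to 150 mm from the centre. Origin: centre of the underside, on the vertical turning axis. Two aluminium guides on the arm (top 34 mm above the bench, 78 to 134 mm from the axis) hold the bolt; each has a red index mark on its inner end.
- mark (a point): Point fixed to the stage where the middle of the carrier's notch must come: between the index marks, 55 mm from the axis along the stage's -y, 34 mm above the bench.
- carrier: Loose round black carrier, 124 mm across, 14 mm thick, 0.4 kg, lying on the stage (underside 20 mm above the bench); turns without limit on a hidden spindle (1 mm play). Origin: centre of underside; z up. Rim notch at its -y: 14 mm wide, open from 46 mm radius to the edge, flanked by white patches; blue post at its +y. Notch faces the mark when its yaw equals the stage's.
- notch (a point): Middle of the carrier's notch, 55 mm from its axis, at the height of the carrier's top face (34 mm above the bench).
- post (a point): Top centre of the blue thumb post on the carrier: 12 mm across, 32 mm tall above the carrier's top face (top 66 mm above the bench), 50 mm from the axis, across from the notch. It can be pushed sideways to turn the carrier.
- wafer: Violet patterned wafer, 74 mm across and 1.5 mm thick, fixed centrally on the carrier's top face (its top 35.5 mm above the bench). Not to be touched. Origin: centre of its underside.
- bolt (a joint): Travel of the brass bolt in m: 0 fully out, 0.020 fully home (towards the axis, the stage's +y). Starts within 4 mm of out; stays where left (friction 1.5 N). 10 mm wide, round nose, 22 to 33 mm above the bench; nose 68 mm from the axis when out, 48 mm when home. Goes home only when the notch faces it.
- bolt_knob (a point): Top centre of the red upright knob on the bolt: 16 mm across, from 33 to 63 mm above the bench, 108 mm from the axis when the bolt is fully out and 88 mm when home.
- objective: Loose brass microscope objective standing on the bench, 34 mm across, 52 mm tall; origin centre of its underside. Bystander.
- mouse: Loose black computer mouse, 100 x 58 x 32 mm; origin centre of its underside. Bystander.
- jar: Loose amber jar with white cap, 56 mm across, 65 mm tall; origin centre of its underside. Bystander.
Not all that is in view belongs to the job. Leave any pink look-alike of the carrier alone.

How it is judged (in metres and radians):
On the way, in this order (a step that is already met when the one before it is completed fails the run):
1. the notch faces the index marks (within 8 mm) while the bolt is still out of it (horizontal distance between notch and mark below 0.008 m and value of joint bolt below 0.012 m), for 0.05 s.
2. the bolt is home in the notch (value of joint bolt above 0.0175 m and horizontal distance between notch and mark below 0.006 m), for 0.2 s.
At the end, for the whole second after the job is handed in: The bolt is home (at least 17.5 of its 20 mm), the middle of the notch is within 6 mm of the mark, and the carrier lies flat on its stage (within 2 mm and 0.04 rad) at rest (all of step 2 and z of carrier in the frame of stage below 0.022 m and angle between carrier's own z axis and vertical below 0.04 rad and linear speed of carrier below 0.01 m/s and angular speed of carrier below 0.1 rad/s); the robot touches nothing.
It fails at once if the wafer is touched (over 1 N) (contact force between wafer and the fingers above 1 N or contact force between wafer and the arm above 1 N).
It fails at once if the carrier is lifted over 8 mm or tipped over 0.15 rad (z of carrier in the frame of stage above 0.028 m or angle between carrier's own z axis and vertical above 0.15 rad).
It fails at once if the mouse, objective or jar is moved over 20 mm (distance of any of mouse, objective, jar from where it was at the start of the episode above 0.02 m).
It also fails if it takes over 58 s, if anything falls off the work surface, if the arm or the gripper's body presses on something with over 40 N, if the wrist force passes 120 N, or if a joint passes its speed limit or range.

## Working session

There is one attempt and no reset: what is moved stays moved. The work goes in short steps, Python scripts to look and compute and a tool call to move; the robot and the scene stay as the last step left them, time stands still between calls to the robot, and variables do not carry over. Pictures are saved under pics/ and viewed, at most 10 in all, crops included, and the job is handed in when it is done.

Besides the shell and the picture viewer there is one more tool, called after "Request:" in YAML: its name, and indented under it one key for each argument. send_rows: Moves the arm, as the interface text tells. Shift numbers are shares of 150 mm and turn numbers shares of 90 degrees, none past 1 either way. Its arguments: {"type":"object","properties":{"moves":{"type":"array"},"newtons":{"type":"number"}},"required":["moves"]}

```bash
mkdir -p pics; cat > h.py <<'E'
import numpy as np, cv2
from plant import get_state, optics, order
def cap(n,f=None):
    c=optics.capture(n)
    if f: cv2.imwrite('pics/'+f,c['img'][:,:,::-1])
    return c
def R(c):
    a=np.array(c['attitude'],float)
    if a.shape==(3,3): return a
    from scipy.spatial.transform import Rotation as Ro
    return Ro.from_euler('xyz',a,degrees=True).as_matrix() if a.size==3 else Ro.from_quat(a).as_matrix()
def ray(c,px):
    u=cv2.undistortPoints(np.array([[px]],float),np.array(c['intrinsics']),np.array(c['dist']))[0,0]
    return np.array(c['origin']),R(c)@np.array([u[0],u[1],1])
def atz(c,px,z):
    o,d=ray(c,px); return o+d*(z-o[2])/d[2]
def proj(c,P):
    r=R(c).T; t=-r@np.array(c['origin'])
    return cv2.projectPoints(np.array(P,float).reshape(-1,3),cv2.Rodrigues(r)[0],t,np.array(c['intrinsics']),np.array(c['dist']))[0][:,0]
E
python3 - <<'E'
from h import *
for n in ('top','side'):
    c=cap(n,n+'0.png'); print(n,c['origin'],c['attitude'])
    for k in 'stage carrier notch post wafer bolt_knob objective mouse jar'.split():
        print(k,[(np.round(d['location'],3).tolist(),round(d['p'],2)) for d in optics.look_for(n,k)[:3]])
s=get_state();print(s['time_s'],s['tcp_pos'],s['eef_rot'],s['gripper_width'])
E
```

```text
top [0.42230191 0.0205526  0.90352155] [-174.43439394   -0.81520133  -90.79903047]
stage [([0.613, -0.079, 0.021], 0.87)]
carrier [([0.53, 0.179, 0.012], 0.96), ([0.569, -0.014, 0.035], 0.91), ([0.372, -0.006, 0.014], 0.79)]
notch [([0.569, -0.015, 0.034], 0.74), ([0.372, -0.006, 0.012], 0.73), ([0.534, 0.179, 0.012], 0.66)]
post [([0.528, 0.178, 0.014], 0.96), ([0.571, -0.019, 0.03], 0.92), ([0.371, -0.006, 0.013], 0.66)]
wafer [([0.574, -0.019, 0.034], 0.9), ([0.376, -0.008, 0.012], 0.83), ([0.531, 0.181, 0.017], 0.63)]
bolt_knob [([0.632, -0.098, 0.033], 0.64)]
objective [([0.606, -0.32, 0.04], 0.68), ([0.571, -0.016, 0.032], 0.45)]
mouse [([0.65, 0.344, 0.033], 0.55)]
jar [([0.451, -0.322, 0.065], 0.89), ([0.57, -0.019, 0.036], 0.44)]
side [ 0.03411832 -0.62265924  0.79088774] [-132.71561522    0.49247728  -38.08399371]
stage [([0.609, -0.086, 0.024], 0.74), ([0.629, -0.104, 0.028], 0.47)]
carrier [([0.564, -0.023, 0.04], 0.81), ([0.365, -0.02, 0.012], 0.78), ([0.527, 0.17, 0.011], 0.56)]
notch [([0.368, -0.016, 0.013], 0.72), ([0.529, 0.171, 0.014], 0.67)]
post [([0.527, 0.171, 0.014], 0.97), ([0.37, -0.015, 0.016], 0.9), ([0.566, -0.026, 0.035], 0.57)]
wafer [([0.567, -0.018, 0.037], 0.91), ([0.376, -0.009, 0.016], 0.8), ([0.532, 0.178, 0.01], 0.74)]
bolt_knob [([0.628, -0.106, 0.032], 0.61), ([0.439, -0.34, 0.06], 0.22)]
objective []
mouse [([0.64, 0.331, 0.026], 0.76)]
jar [([0.438, -0.342, 0.056], 0.68), ([0.628, -0.104, 0.037], 0.43)]
1.0 [0.19806342 0.64525607 0.22654782] [ 1.79999910e+02  1.55880934e-03 -1.70630713e+01] 0.08712893924791257
```

View pics/top0.png

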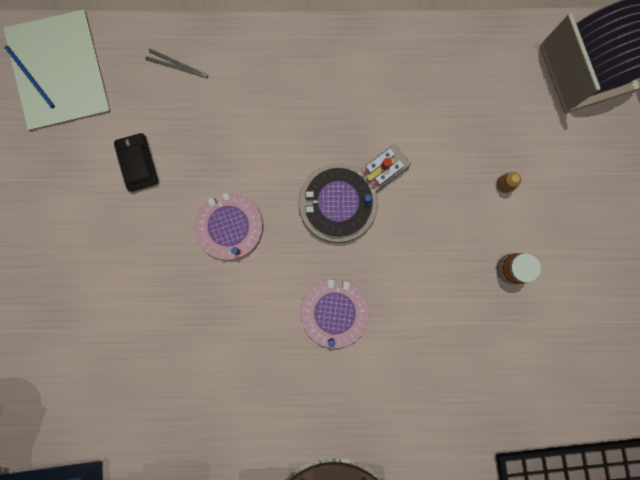

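View pics/side0.png

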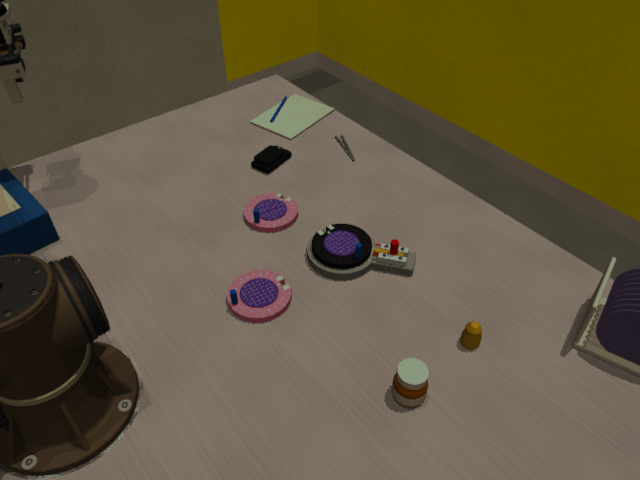

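Top view: the black carrier is centred at about (338,203), with the notch patches at (310,202), the post at (368,198) and the knob at (387,163). The two pink discs are look-alikes. The side view agrees: post at (359,250), knob at (394,247). Next I'll measure the colour blobs.

```bash
cat > m.py <<'E'
from h import *
def blobs(c,C):
    hsv=cv2.cvtColor(c['img'],cv2.COLOR_RGB2HSV).astype(int); H,S,V=hsv[...,0],hsv[...,1],hsv[...,2]
    near=np.zeros(H.shape,np.uint8); cv2.circle(near,tuple(int(v) for v in proj(c,[C])[0]),85,1,-1)
    return {'blue':(H>102)&(H<122)&(S>140)&(V>40)&(near>0),'red':((H<6)|(H>174))&(S>170)&(V>90)&(near>0),'white':(S<60)&(V>150)&(near>0)}
def comps(m,a=5):
    n,l,s,ce=cv2.connectedComponentsWithStats(m.astype(np.uint8)); 
    return [(ce[i].round(1).tolist(),s[i].tolist()) for i in range(1,n) if s[i,4]>=a]
E
python3 - <<'E'
from m import *
for n in ('top','side'):
    c=cap(n); C=[.572,-.02,.034]; p=proj(c,[[.585,-.04,.03]])[0].astype(int)
    for k,m in blobs(c,C).items(): print(n,k,comps(m))
    x,y=p; im=c['img'][y-56:y+56,x-75:x+75,::-1]; print('crop origin',x-75,y-56)
    cv2.imwrite(f'pics/{n}c.png',cv2.resize(im,None,fx=5,fy=5,interpolation=cv2.INTER_CUBIC))
E
```

```text
top blue []
top red [([387.1, 161.9], [384, 159, 7, 7, 39])]
top white [([335.1, 205.2], [254, 117, 171, 170, 14377]), ([379.8, 159.6], [367, 149, 27, 23, 162]), ([389.7, 171.7], [376, 160, 28, 24, 172]), ([357.0, 164.5], [351, 164, 13, 3, 23]), ([309.3, 193.9], [306, 192, 7, 5, 30]), ([314.8, 201.4], [314, 201, 3, 2, 5]), ([309.5, 209.0], [307, 207, 6, 5, 30]), ([346.9, 283.4], [343, 280, 10, 6, 39])]
crop origin 275 138
side blue [([358.2, 249.8], [356, 243, 6, 15, 73])]
side red [([394.6, 241.9], [391, 240, 8, 5, 32]), ([377.3, 244.2], [375, 244, 5, 2, 6]), ([374.9, 253.1], [373, 252, 5, 3, 7])]
side white [([278.2, 194.6], [277, 194, 3, 2, 5]), ([288.2, 198.6], [287, 198, 3, 2, 5]), ([330.4, 226.6], [329, 226, 4, 2, 5]), ([320.0, 232.0], [319, 231, 3, 3, 7]), ([382.2, 245.0], [381, 244, 3, 3, 6]), ([405.2, 249.3], [404, 248, 3, 3, 6]), ([379.8, 254.5], [379, 253, 3, 4, 8]), ([392.6, 257.3], [386, 256, 12, 4, 19]), ([403.5, 259.0], [403, 258, 2, 3, 6]), ([279.3, 277.5], [277, 276, 5, 4, 11]), ([285.5, 286.5], [284, 285, 4, 4, 12])]
crop origin 278 191
```

View pics/topc.png

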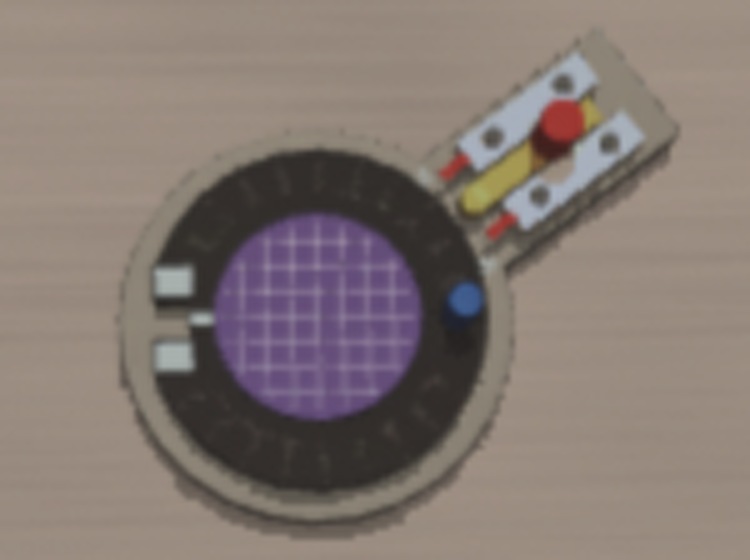

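View pics/sidec.png

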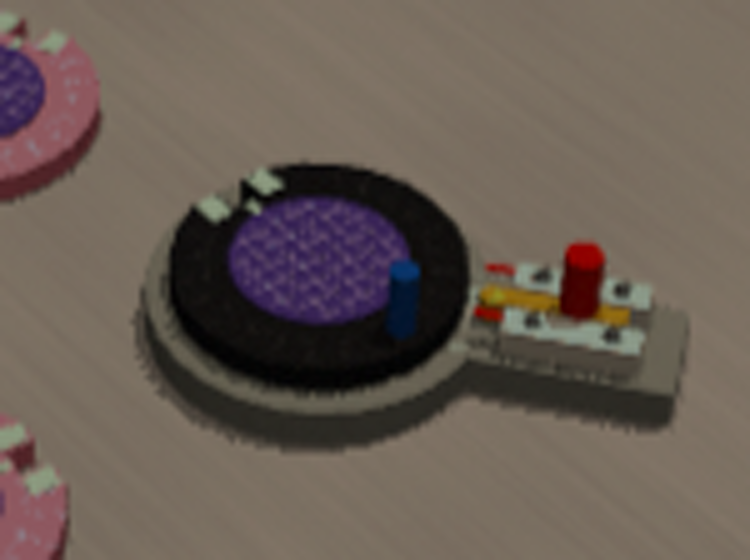

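Close-ups: knob top at top-view (387.4,161.6) and side-view (394.3,240.6). Post top at (367.8,197.4) and (358.4,244.2). Wafer centre at (338.2,200.8) and (341.2,242.6). The notch points image-left in the top view, the bolt is out, and the marks' midpoint is (370.2,176.8).

```bash
cat >> m.py <<'E'
def tri(a,pa,b,pb):
    o,d=ray(a,pa);p,e=ray(b,pb); d/=np.linalg.norm(d);e/=np.linalg.norm(e)
    s,t=np.linalg.lstsq(np.stack([d,-e],1),p-o,rcond=None)[0]
    return ((o+s*d+p+t*e)/2).round(4),round(np.linalg.norm(o+s*d-p-t*e),4)
E
python3 - <<'E'
from m import *
t=cap('top');s=cap('side')
D={'knob':((387.4,161.6),(394.3,240.6),.063),'post':((367.8,197.4),(358.4,244.2),.066),'wafer':((338.2,200.8),(341.2,242.6),.0355)}
P={}
for k,(a,b,z) in D.items():
    print(k,tri(t,a,s,b),atz(t,a,z).round(4),atz(s,b,z).round(4)); P[k]=(atz(t,a,z)+atz(s,b,z))[:2]/2
print('mark',atz(t,(370.2,176.8),.034).round(4)); n=atz(t,(309.4,201.5),.034);print('notch patches',n.round(4))
C=P['wafer'];
for k,v in list(P.items())+[('notch',n[:2]),('mark',atz(t,(370.2,176.8),.034)[:2])]:
    d=v-C; print(k,v.round(4),'r',np.hypot(*d).round(4),'ang',np.degrees(np.arctan2(d[1],d[0])).round(1))
E
```

```text
knob (array([ 0.6363, -0.1021,  0.0646]), np.float64(0.0006)) [ 0.637  -0.1025  0.063 ] [ 0.6373 -0.1009  0.063 ]
post (array([ 0.5736, -0.0666,  0.0655]), np.float64(0.0004)) [ 0.5737 -0.0667  0.066 ] [ 0.5731 -0.0669  0.066 ]
wafer (array([ 0.5736, -0.0166,  0.0334]), np.float64(0.0011)) [ 0.5737 -0.0169  0.0355] [ 0.5716 -0.0181  0.0355]
mark [ 0.6169 -0.0751  0.034 ]
notch patches [0.5733 0.0345 0.034 ]
knob [ 0.6371 -0.1017] r 0.1061 ang -52.6
post [ 0.5734 -0.0668] r 0.0493 ang -89.1
wafer [ 0.5727 -0.0175] r 0.0 ang 0.0
notch [0.5733 0.0345] r 0.052 ang 89.3
mark [ 0.6169 -0.0751] r 0.0727 ang -52.5
```

```bash
cat > p.py <<'E'
import sys,numpy as np
# plan(start (x,y,z,yaw), list of targets) -> slide/turn fractions from start frame
def frac(s,g):
    a=np.radians(s[3]);d=np.subtract(g[:3],s[:3])
    X=np.array([np.cos(a),np.sin(a),0]);Y=np.array([np.sin(a),-np.cos(a),0])
    return [round(float(v),3) for v in (d@X/.15,d@Y/.15,-d[2]/.15,-(g[3]-s[3])/90)]
def apply(s,f):
    a=np.radians(s[3]);X=np.array([np.cos(a),np.sin(a),0]);Y=np.array([np.sin(a),-np.cos(a),0])
    p=np.array(s[:3])+.15*(f[0]*X+f[1]*Y+f[2]*np.array([0,0,-1])); return [*p,s[3]-90*f[3]]
C=np.array([.573,-.0172])
def post(th,z,r=.05): a=np.radians(th); return [*(C+r*np.array([np.cos(a),np.sin(a)])),z,th]
E
python3 - <<'E'
from p import *
s=[.198,.6453,.2265,-17.06]; g=[.5734,-.067,.13,-90]
for n in (4,3,2,1):
    q=[a+(b-a)/n for a,b in zip(s,g)]; f=frac(s,q); print(f); s=apply(s,f)
E
```

```text
[0.946, 0.951, 0.161, 0.203]
[1.197, 0.607, 0.161, 0.202]
[1.327, 0.203, 0.161, 0.203]
[1.323, -0.223, 0.16, 0.202]
```

Request:
send_rows:
  moves:
    - {"slide": [0.19,0.19,0],"turn": 0,"gripper": 1}
    - {"slide": [0.38,0.38,0],"turn": 0,"gripper": 0.5}
    - {"slide": [0.57,0.57,0],"turn": 0,"gripper": 0.35}
    - {"slide": [0.76,0.76,0],"turn": 0,"gripper": 0.35}
    - {"slide": [0.95,0.95,0],"turn": 0,"gripper": 0.35}
  newtons: 10

```text
time_s: 1.62
tcp_pos: [0.293, 0.4655, 0.2266]
eef_rot: [-180.0, -0.0, -17.0]
contact_force: [-0.0, 0.4, 0.8]
gripper_width: 0.066
gripper_force: 0.0
```

Request:
send_rows:
  moves:
    - {"slide": [0.19,0.19,0],"turn": 0,"gripper": 0.35}
    - {"slide": [0.38,0.38,0],"turn": 0,"gripper": 0.35}
    - {"slide": [0.57,0.57,0],"turn": 0,"gripper": 0.35}
    - {"slide": [0.76,0.76,0],"turn": 0,"gripper": 0.35}
    - {"slide": [0.95,0.95,0],"turn": 0,"gripper": 0.35}

```text
time_s: 2.03
tcp_pos: [0.3874, 0.2874, 0.227]
eef_rot: [-179.9, -0.0, -17.0]
contact_force: [1.4, 0.4, 0.6]
gripper_width: 0.0338
gripper_force: 0.0
```

Request:
send_rows:
  moves:
    - {"slide": [0.19,0.19,0.1],"turn": 0.08,"gripper": 0.35}
    - {"slide": [0.38,0.38,0.2],"turn": 0.16,"gripper": 0.35}
    - {"slide": [0.57,0.57,0.3],"turn": 0.24,"gripper": 0.35}
    - {"slide": [0.76,0.76,0.4],"turn": 0.32,"gripper": 0.35}
    - {"slide": [0.95,0.95,0.5],"turn": 0.39,"gripper": 0.35}

```text
time_s: 2.45
tcp_pos: [0.479, 0.115, 0.1538]
eef_rot: [-179.9, -0.0, -52.5]
contact_force: [0.5, 0.3, 0.6]
gripper_width: 0.031
gripper_force: 0.0
```

```bash
python3 - <<'E'
from p import *
s=[.198,.6453,.2265,-17.06]
for f in ([.95,.95,0,0],[.95,.95,0,0],[.95,.95,.5,.39]): s=apply(s,f)
print(s); print(frac(s,post(-90,.11)))
E
```

```text
[np.float64(0.48127222020606975), np.float64(0.11119387827930313), np.float64(0.15150000000000002), -52.16]
[1.314, 0.247, 0.277, 0.42]
```

Request:
send_rows:
  moves:
    - {"slide": [0.2,0.05,0.05],"turn": 0.08,"gripper": 0.35}
    - {"slide": [0.4,0.1,0.1],"turn": 0.16,"gripper": 0.35}
    - {"slide": [0.6,0.15,0.15],"turn": 0.24,"gripper": 0.35}
    - {"slide": [0.8,0.2,0.2],"turn": 0.32,"gripper": 0.35}
    - {"slide": [1.0,0.25,0.27],"turn": 0.39,"gripper": 0.35}

```text
time_s: 2.87
tcp_pos: [0.5418, -0.0263, 0.1137]
eef_rot: [-179.9, 0.0, -87.6]
contact_force: [0.7, 0.6, 0.1]
gripper_width: 0.0306
gripper_force: 0.0
```

```bash
python3 - <<'E'
from p import *
s=apply([.48127,.11119,.1515,-52.16],[1,.25,.27,.39]); print(s); print(frac(s,post(-90,.08)),frac(s,post(-90,.044)))
from h import get_state; t=get_state(); print(t['tcp_pos'],t['eef_rot'])
E
```

```text
[np.float64(0.5436740206009684), np.float64(-0.030273734620693202), np.float64(0.11099999999999999), -87.25999999999999]
[0.255, -0.184, 0.207, 0.03] [0.255, -0.184, 0.447, 0.03]
[ 0.54176261 -0.02627057  0.11372833] [-1.79913897e+02  9.11081561e-03 -8.76183690e+01]
```

Request:
send_rows:
  moves:
    - {"slide": [0.25,-0.18,0.1],"turn": 0.03,"gripper": 0.35}
    - {"slide": [0.255,-0.184,0.15],"turn": 0.03,"gripper": 0.35}
    - {"slide": [0.255,-0.184,0.2],"turn": 0.03,"gripper": 0.35}
    - {"slide": [0.255,-0.184,0.2],"turn": 0.03,"gripper": 0.35}
    - {"slide": [0.255,-0.184,0.2],"turn": 0.03,"gripper": 0.35}

```text
time_s: 3.28
tcp_pos: [0.5695, -0.0613, 0.0831]
eef_rot: [179.9, -0.0, -89.9]
contact_force: [-0.3, 0.0, 0.6]
gripper_width: 0.0306
gripper_force: 0.0
```

```bash
python3 - <<'E'
from h import *
c=cap('side'); s=get_state(); print(s['tcp_pos'],s['eef_rot'])
x,y=proj(c,[[.573,-.06,.07]])[0].astype(int); im=c['img'][y-56:y+56,x-75:x+75,::-1]
cv2.imwrite('pics/pre.png',cv2.resize(im,None,fx=5,fy=5,interpolation=cv2.INTER_CUBIC))
E
```

```text
[ 0.56989161 -0.06093684  0.08379655] [-1.79995157e+02 -2.78997889e-03 -8.98896296e+01]
```

View pics/pre.png

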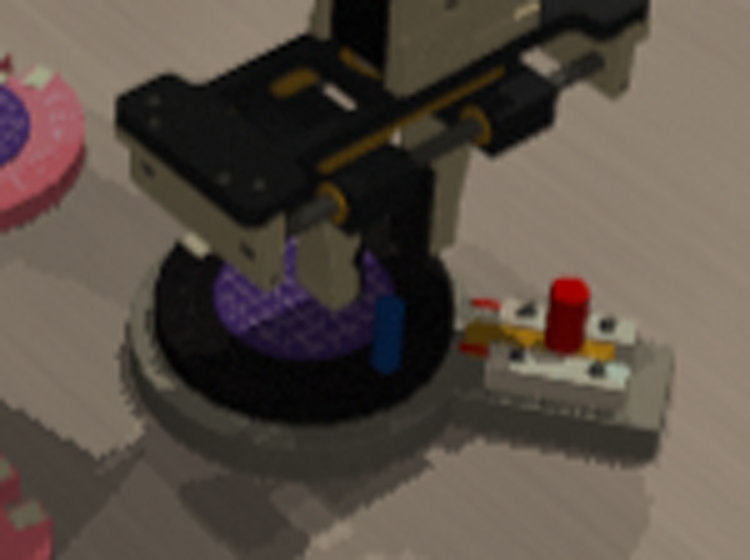

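The fingers are straddling the post line but about 6 mm short radially, so I'll correct that before going down.

```bash
python3 - <<'E'
from p import *
from h import get_state
t=get_state(); s=[*t['tcp_pos'],t['eef_rot'][2]]; print(s,t['qd']); print(frac(s,post(-90,.08)),frac(s,post(-90,.044)))
E
```

```text
[np.float64(0.5698916061798587), np.float64(-0.06093683519346959), np.float64(0.08379654645450488), np.float64(-89.88962964247939)] [ 0.54057685 -0.87879577  0.37003087  0.18501358  0.09338579 -0.00206869]
[0.042, -0.021, 0.025, 0.001] [0.042, -0.021, 0.265, 0.001]
```

Request:
send_rows:
  moves:
    - {"slide": [0.04,-0.02,0.0],"turn": 0,"gripper": 0.35}
    - {"slide": [0.04,-0.02,0.0],"turn": 0,"gripper": 0.35}
    - {"slide": [0.04,-0.02,0.1],"turn": 0,"gripper": 0.35}
    - {"slide": [0.04,-0.02,0.2],"turn": 0,"gripper": 0.35}
    - {"slide": [0.04,-0.02,0.26],"turn": 0,"gripper": 0.35}

```text
time_s: 3.75
tcp_pos: [0.5729, -0.0672, 0.044]
eef_rot: [-180.0, 0.0, -89.9]
contact_force: [-0.1, 0.8, -0.7]
gripper_width: 0.0306
gripper_force: 0.0
```

Request:
send_rows:
  moves:
    - {"slide": [0,0,0],"turn": 0,"gripper": 0.2}
    - {"slide": [0,0,0],"turn": 0,"gripper": 0.17}
    - {"slide": [0,0,0],"turn": 0,"gripper": 0.17}
    - {"slide": [0,0,0],"turn": 0,"gripper": 0.17}
    - {"slide": [0,0,0],"turn": 0,"gripper": 0.17}

```text
time_s: 4.17
tcp_pos: [0.5737, -0.0676, 0.0452]
eef_rot: [-179.9, 0.0, -90.0]
contact_force: [0.4, 0.9, -0.6]
gripper_width: 0.0152
gripper_force: 0.0
```

Request:
send_rows:
  moves:
    - {"slide": [-0.0018,0.0348,0],"turn": 0.0667,"gripper": 0.17}
    - {"slide": [-0.0073,0.0693,0],"turn": 0.1333,"gripper": 0.17}
    - {"slide": [-0.0163,0.103,0],"turn": 0.2,"gripper": 0.17}
    - {"slide": [-0.0288,0.1356,0],"turn": 0.2667,"gripper": 0.17}
    - {"slide": [-0.0447,0.1667,0],"turn": 0.3333,"gripper": 0.17}

```text
time_s: 4.58
tcp_pos: [0.5496, -0.0607, 0.0453]
eef_rot: [-179.8, 0.1, -120.2]
contact_force: [3.2, -0.5, -0.9]
gripper_width: 0.0146
gripper_force: 1.5
```

```bash
python3 - <<'E'
from p import *
from h import get_state
t=get_state(); print(t['tcp_pos'],t['eef_rot'],t['contact_force'],post(-120,.044))
E
```

```text
[ 0.54963123 -0.06065748  0.04534083] [-1.79844371e+02  1.20442032e-01 -1.20235802e+02] [ 3.19797718 -0.47379893 -0.92276804] [np.float64(0.5479999999999999), np.float64(-0.06050127018922194), 0.044, -120]
```

Turning works with little force (about 3 N), so I'll continue.

Request:
send_rows:
  moves:
    - {"slide": [-0.0018,0.0348,0],"turn": 0.0667,"gripper": 0.17}
    - {"slide": [-0.0073,0.0693,0],"turn": 0.1333,"gripper": 0.17}
    - {"slide": [-0.0163,0.103,0],"turn": 0.2,"gripper": 0.17}
    - {"slide": [-0.0288,0.1356,0],"turn": 0.2667,"gripper": 0.17}
    - {"slide": [-0.0447,0.1667,0],"turn": 0.3333,"gripper": 0.17}

```text
time_s: 5.0
tcp_pos: [0.5307, -0.0428, 0.0453]
eef_rot: [-179.9, 0.1, -150.2]
contact_force: [1.6, -2.9, 0.5]
gripper_width: 0.0151
gripper_force: 2.1
```

Request:
send_rows:
  moves:
    - {"slide": [-0.0018,0.0348,0],"turn": 0.0667,"gripper": 0.17}
    - {"slide": [-0.0073,0.0693,0],"turn": 0.1333,"gripper": 0.17}
    - {"slide": [-0.0163,0.103,0],"turn": 0.2,"gripper": 0.17}
    - {"slide": [-0.0288,0.1356,0],"turn": 0.2667,"gripper": 0.17}
    - {"slide": [-0.0447,0.1667,0],"turn": 0.3333,"gripper": 0.17}

```text
time_s: 5.42
tcp_pos: [0.5233, -0.0182, 0.0452]
eef_rot: [-180.0, 0.0, 179.8]
contact_force: [1.1, -5.4, 2.2]
gripper_width: 0.0147
gripper_force: 2.7
```

```bash
python3 - <<'E'
from p import *
from h import get_state
t=get_state(); s=[*t['tcp_pos'],t['eef_rot'][2]];print(s,t['contact_force'],post(-180,.044))
E
```

```text
[np.float64(0.5233265521962547), np.float64(-0.018184511183096306), np.float64(0.0452115369183974), np.float64(179.75850647962795)] [ 1.08146655 -5.44897031  2.22973759] [np.float64(0.5229999999999999), np.float64(-0.017200000000000007), 0.044, -180]
```

Request:
send_rows:
  moves:
    - {"slide": [-0.0018,0.0348,0],"turn": 0.0667,"gripper": 0.17}
    - {"slide": [-0.0073,0.0693,0],"turn": 0.1333,"gripper": 0.17}
    - {"slide": [-0.0163,0.103,0],"turn": 0.2,"gripper": 0.17}
    - {"slide": [-0.0288,0.1356,0],"turn": 0.2667,"gripper": 0.17}
    - {"slide": [-0.0447,0.1667,0],"turn": 0.3333,"gripper": 0.17}

```text
time_s: 5.83
tcp_pos: [0.529, 0.0063, 0.0451]
eef_rot: [-179.9, -0.0, 149.8]
contact_force: [-2.6, -6.9, 5.5]
gripper_width: 0.0149
gripper_force: 3.5
```

Request:
send_rows:
  moves:
    - {"slide": [-0.0018,0.0348,0],"turn": 0.0667,"gripper": 0.17}
    - {"slide": [-0.0073,0.0693,0],"turn": 0.1333,"gripper": 0.17}
    - {"slide": [-0.0163,0.103,0],"turn": 0.2,"gripper": 0.17}
    - {"slide": [-0.0254,0.1276,0],"turn": 0.25,"gripper": 0.17}
    - {"slide": [-0.0254,0.1276,0],"turn": 0.25,"gripper": 0.1}

```text
time_s: 6.25
tcp_pos: [0.5407, 0.0208, 0.0446]
eef_rot: [-179.7, -0.1, 127.2]
contact_force: [-8.6, -6.1, 7.6]
gripper_width: 0.012
gripper_force: 4.6
```

Request:
send_rows:
  moves:
    - {"slide": [0,0,0],"turn": 0,"gripper": 0.1}
    - {"slide": [0,0,0],"turn": 0,"gripper": 0.1}
    - {"slide": [0,0,0],"turn": 0,"gripper": 0.1}
    - {"slide": [0,0,0],"turn": 0,"gripper": 0.1}
    - {"slide": [0,0,0],"turn": 0,"gripper": 0.1}

```text
time_s: 6.67
tcp_pos: [0.5406, 0.0208, 0.0446]
eef_rot: [-179.8, -0.1, 127.5]
contact_force: [-5.9, -2.9, 4.9]
gripper_width: 0.0117
gripper_force: 10.0
```

```bash
python3 - <<'E'
from p import *
from h import *
t=get_state(); s=[*t['tcp_pos'],t['eef_rot'][2]];print(s,t['gripper_width'],post(-232.7,.044)); d=t['tcp_pos'][:2]-C; print(np.hypot(*d),np.degrees(np.arctan2(d[1],d[0])))
for n in ('top','side'):
    c=cap(n); x,y=proj(c,[[.59,-.04,.03]])[0].astype(int); im=c['img'][y-50:y+50,x-65:x+65,::-1]; print(n,x-65,y-50)
    cv2.imwrite(f'pics/{n}t.png',cv2.resize(im,None,fx=4,fy=4,interpolation=cv2.INTER_CUBIC))
a,b=[cv2.imread(f'pics/{n}t.png') for n in ('top','side')]
cv2.imwrite('pics/turned.png',cv2.resize(np.vstack([a,b]),None,fx=.74,fy=.74)) 
E
```

```text
[np.float64(0.5405812364313559), np.float64(0.020803124975413666), np.float64(0.04462908212197448), np.float64(127.51510433780687)] 0.011742652126397848 [np.float64(0.5427005799867144), np.float64(0.022573674042744782), 0.044, -232.7]
0.04995211446191795 130.4660092322462
top 285 142
side 290 196
```

View pics/turned.png

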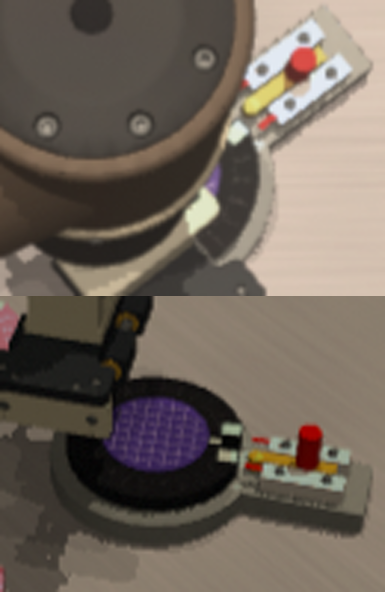

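The side view shows the notch patches at about (368.7,240.9) and (367,250), and the marks at about (377.8,244.6) and (375.8,253.8). The bolt is still out. I'll compare the bearings.

```bash
python3 - <<'E'
from p import *
from h import *
c=cap('side'); W=atz(c,(341.2,242.6),.0355)[:2]
for p in ((367.9,245.5),(376.8,249.2),(394.3,240.6)):
    q=atz(c,p,.063 if p[0]>390 else .034); d=q[:2]-W; print(q.round(4),np.hypot(*d).round(4),np.degrees(np.arctan2(d[1],d[0])).round(1))
a=blob=None
from m import *
for k,m in blobs(c,[.572,-.02,.034]).items(): print(k,comps(m,4)) if k!='blue' else 0
E
```

```text
[ 0.6094 -0.0572  0.034 ] 0.0544 -46.0
[ 0.616  -0.0764  0.034 ] 0.0733 -52.7
[ 0.6373 -0.1009  0.063 ] 0.1057 -51.5
red [([394.6, 241.9], [391, 240, 8, 5, 33]), ([377.3, 244.2], [375, 244, 5, 2, 6]), ([374.9, 253.1], [373, 252, 5, 3, 7])]
white [([278.1, 194.8], [276, 193, 5, 5, 15]), ([287.9, 199.1], [285, 197, 6, 5, 17]), ([368.0, 240.5], [366, 240, 5, 2, 10]), ([382.2, 245.4], [381, 244, 4, 4, 13]), ([388.1, 247.1], [386, 245, 4, 4, 7]), ([399.3, 248.5], [399, 247, 2, 4, 6]), ([366.5, 249.5], [364, 249, 6, 2, 12]), ([405.4, 249.7], [403, 248, 5, 4, 16]), ([388.8, 256.6], [379, 253, 20, 7, 48]), ([403.6, 258.8], [400, 257, 7, 4, 16])]
```

Request:
send_rows:
  moves:
    - {"slide": [0,0.012,0],"turn": 0,"gripper": 0.1}
    - {"slide": [-0.001,0.024,0],"turn": 0,"gripper": 0.1}
    - {"slide": [-0.001,0.026,0],"turn": 0,"gripper": 0.1}
    - {"slide": [-0.001,0.026,0],"turn": 0,"gripper": 0.1}
    - {"slide": [-0.001,0.026,0],"turn": 0,"gripper": 0.1}

```text
time_s: 7.23
tcp_pos: [0.5414, 0.0217, 0.0445]
eef_rot: [-179.5, -0.1, 127.5]
contact_force: [-12.5, -6.9, 12.9]
gripper_width: 0.0115
gripper_force: 10.0
```

```bash
python3 - <<'E'
from p import *
from m import *
t=get_state(); d=t['tcp_pos'][:2]-C; print(t['tcp_pos'],np.hypot(*d),np.degrees(np.arctan2(d[1],d[0])))
c=cap('side')
print([x for x in comps(blobs(c,[.572,-.02,.034])['white'],4) if 360<x[0][0]<372])
E
```

```text
[0.54141798 0.0216915  0.04449483] 0.050099624873391736 129.07848087138757
[([368.0, 240.9], [366, 240, 5, 3, 10]), ([366.1, 249.6], [364, 249, 6, 2, 10])]
```

Force is climbing without much motion. I'll relax the grip and check what the sensor reads with no contact.

Request:
send_rows:
  moves:
    - {"slide": [0,0,0],"turn": 0,"gripper": 0.25}
    - {"slide": [0,0,0],"turn": 0,"gripper": 0.25}
    - {"slide": [0,-0.02,0],"turn": 0,"gripper": 0.25}
    - {"slide": [0,-0.02,0],"turn": 0,"gripper": 0.25}
    - {"slide": [0,-0.02,0],"turn": 0,"gripper": 0.25}

```text
time_s: 7.7
tcp_pos: [0.544, 0.0226, 0.0447]
eef_rot: [179.9, 0.0, 127.6]
contact_force: [0.9, 0.2, 0.3]
gripper_width: 0.0214
gripper_force: 0.0
```

```bash
python3 - <<'E'
from p import *
from m import *
t=get_state(); d=t['tcp_pos'][:2]-C; print(t['tcp_pos'],t['eef_rot'],t['moment'],t['contact_force'],np.hypot(*d),np.degrees(np.arctan2(d[1],d[0])))
c=cap('side')
print([x for x in comps(blobs(c,[.572,-.02,.034])['white'],4) if 360<x[0][0]<372])
x,y=proj(c,[[.55,.0,.05]])[0].astype(int); im=c['img'][y-60:y+60,x-80:x+80,::-1]
cv2.imwrite('pics/rel.png',cv2.resize(im,None,fx=5,fy=5,interpolation=cv2.INTER_CUBIC))
E
```

```text
[0.54397778 0.02261447 0.04473286] [1.79935141e+02 2.18582038e-02 1.27556299e+02] [-0.05989794 -0.16379769 -0.03939531] [0.85093552 0.22902927 0.30954381] 0.04926947287359982 126.0896692030773
[([368.0, 241.1], [366, 240, 5, 3, 10]), ([366.5, 249.9], [364, 249, 6, 3, 11])]
```

View pics/rel.png

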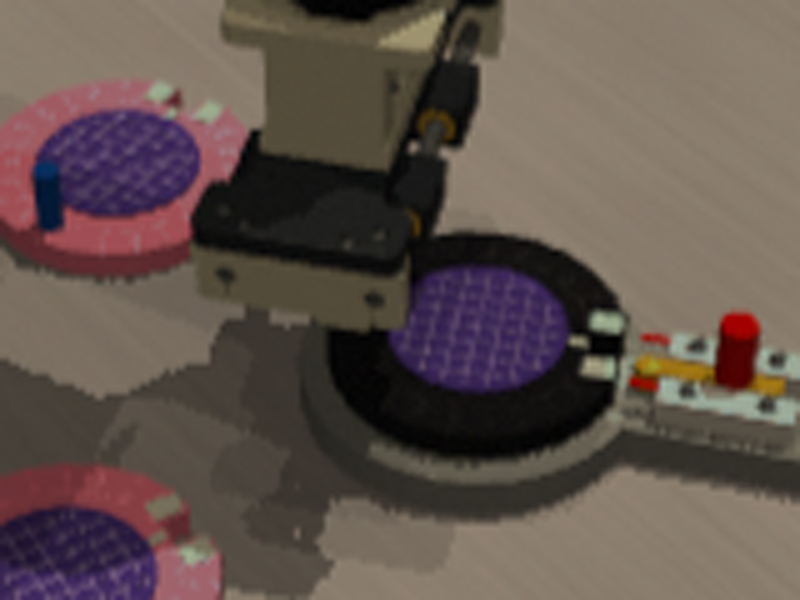

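Request:
send_rows:
  moves:
    - {"slide": [0,0,0],"turn": 0,"gripper": 0.15}
    - {"slide": [0,0,0],"turn": 0,"gripper": 0.15}
    - {"slide": [0,0.01,0],"turn": 0,"gripper": 0.15}
    - {"slide": [0,0.01,0],"turn": 0,"gripper": 0.15}
    - {"slide": [0,0.01,0],"turn": 0,"gripper": 0.15}

```text
time_s: 8.17
tcp_pos: [0.5429, 0.0222, 0.0442]
eef_rot: [-179.8, -0.0, 127.5]
contact_force: [-4.9, -4.9, 6.3]
gripper_width: 0.013
gripper_force: 3.2
```

```bash
python3 - <<'E'
from p import *
from m import *
t=get_state(); d=t['tcp_pos'][:2]-C; print(t['tcp_pos'],np.hypot(*d),np.degrees(np.arctan2(d[1],d[0])))
c=cap('side')
print([x for x in comps(blobs(c,[.572,-.02,.034])['white'],4) if 360<x[0][0]<372])
for a in (-46,-49,-52.6):
    r=np.radians(a);u=np.array([np.cos(r),np.sin(r)]);v=np.array([-u[1],u[0]])
    print(a,proj(c,[[*(C+.055*u+k*.0135*v),.034] for k in (1,-1)]).round(1).tolist())
E
```

```text
[0.54294963 0.02224341 0.04419236] 0.04958636389833422 127.30233221102502
[([368.1, 241.3], [366, 240, 6, 3, 12]), ([366.6, 250.3], [364, 249, 6, 3, 11])]
-46 [[368.8, 240.5], [368.0, 249.5]]
-49 [[369.1, 241.5], [367.5, 250.5]]
-52.6 [[369.2, 242.7], [366.8, 251.6]]
```

Request:
send_rows:
  moves:
    - {"slide": [0,0.0,0],"turn": 0,"gripper": 0.3}
    - {"slide": [0,0.0,0],"turn": 0,"gripper": 0.3}
    - {"slide": [0,0.0,-0.2],"turn": 0,"gripper": 0.3}
    - {"slide": [0,0.0,-0.4],"turn": 0,"gripper": 0.5}
    - {"slide": [0,0.0,-0.6],"turn": -0.08,"gripper": 0.5}

```text
time_s: 8.63
tcp_pos: [0.5448, 0.0236, 0.1352]
eef_rot: [-180.0, -0.0, 134.6]
contact_force: [1.2, 0.1, -0.0]
gripper_width: 0.0346
gripper_force: 0.0
```

```bash
python3 - <<'E'
from p import *
from m import *
t=get_state(); s=[*t['tcp_pos'],t['eef_rot'][2]]; print(s)
print(frac(s,[.69,-.18,.13,217.3]))
E
```

```text
[np.float64(0.5447561890325155), np.float64(0.023551215513674166), np.float64(0.13519735780901634), np.float64(134.60556673962077)]
[-1.646, -0.264, 0.035, -0.919]
```

Request:
send_rows:
  moves:
    - {"slide": [-0.2,-0.03,0],"turn": -0.07,"gripper": 0.5}
    - {"slide": [-0.4,-0.06,0],"turn": -0.15,"gripper": 0.5}
    - {"slide": [-0.6,-0.1,0],"turn": -0.23,"gripper": 0.5}
    - {"slide": [-0.8,-0.13,0],"turn": -0.31,"gripper": 0.5}
    - {"slide": [-1.0,-0.16,0],"turn": -0.38,"gripper": 0.5}

```text
time_s: 9.05
tcp_pos: [0.6344, -0.101, 0.1346]
eef_rot: [180.0, 0.1, 169.3]
contact_force: [-0.1, 0.6, -0.5]
gripper_width: 0.0439
gripper_force: 0.0
```

```bash
python3 - <<'E'
from p import *
from m import *
t=get_state(); s=[*t['tcp_pos'],t['eef_rot'][2]]; print(s)
print(frac(s,[.69,-.18,.13,217.3]))
E
```

```text
[np.float64(0.6344330967321151), np.float64(-0.10102391823258995), np.float64(0.1345898691331912), np.float64(169.3045081884638)]
[-0.462, -0.449, 0.031, -0.533]
```

Request:
send_rows:
  moves:
    - {"slide": [-0.15,-0.15,0],"turn": -0.07,"gripper": 0.5}
    - {"slide": [-0.3,-0.3,0],"turn": -0.15,"gripper": 0.5}
    - {"slide": [-0.46,-0.45,0],"turn": -0.23,"gripper": 0.5}
    - {"slide": [-0.46,-0.45,0],"turn": -0.31,"gripper": 0.5}
    - {"slide": [-0.46,-0.45,0],"turn": -0.38,"gripper": 0.5}

```text
time_s: 9.47
tcp_pos: [0.6888, -0.1814, 0.1331]
eef_rot: [180.0, -0.0, -156.7]
contact_force: [-0.1, 0.7, -0.2]
gripper_width: 0.0438
gripper_force: 0.0
```

```bash
python3 - <<'E'
from p import *
from m import *
t=get_state(); s=[*t['tcp_pos'],t['eef_rot'][2]]; print(s, t['time_s'])
for n in ('top','side'):
    c=cap(n)
    for k,m in blobs(c,[.572,-.02,.034]).items(): print(n,k,comps(m,4))
    if n=='top':
        x,y=proj(c,[[.59,-.04,.03]])[0].astype(int); im=c['img'][y-45:y+45,x-60:x+60,::-1]; print(x-60,y-45)
        cv2.imwrite(f'pics/top2.png',cv2.resize(im,None,fx=6,fy=6,interpolation=cv2.INTER_CUBIC))
E
```

```text
[np.float64(0.6887974551127714), np.float64(-0.1814000261160594), np.float64(0.13311639991294463), np.float64(-156.6608788214563)] 9.4667
top blue []
top red []
top white []
290 147
side blue [([317.9, 233.5], [316, 227, 5, 14, 68])]
side red [([396.1, 242.7], [394, 240, 5, 5, 15]), ([377.3, 244.2], [375, 244, 5, 2, 6]), ([373.8, 252.8], [373, 252, 3, 2, 4])]
side white [([278.1, 194.7], [276, 193, 5, 5, 16]), ([287.8, 199.0], [284, 197, 8, 5, 23]), ([273.8, 225.0], [273, 224, 2, 3, 4]), ([368.0, 241.3], [366, 240, 5, 3, 10]), ([382.8, 244.7], [382, 244, 3, 3, 6]), ([399.3, 248.5], [399, 247, 2, 4, 6]), ([366.7, 250.2], [364, 249, 6, 3, 9]), ([405.8, 249.5], [404, 248, 4, 4, 13]), ([285.8, 286.6], [283, 285, 6, 4, 14])]
```

View pics/top2.png

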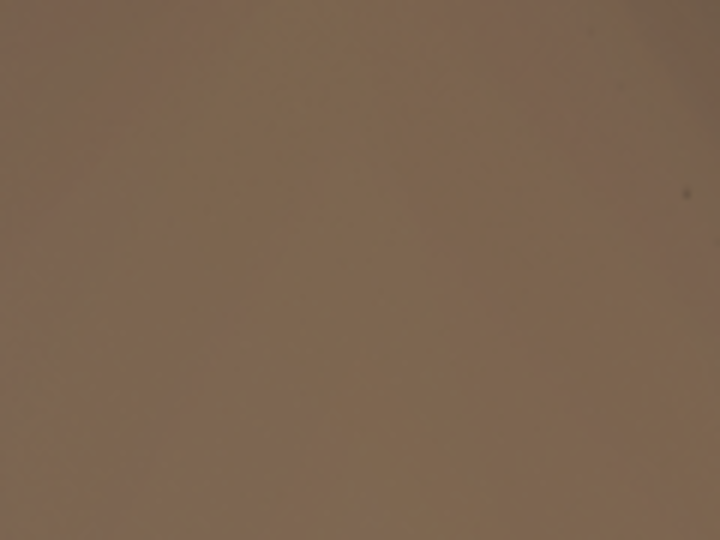

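The arm covers the top view, so I'll use the side view: post blob at (317.9,233.5), patches at (368,241.3) and (366.7,250.2). I'll fit the carrier yaw from both.

```bash
python3 - <<'E'
from p import *
from m import *
c=cap('side')
from scipy.optimize import least_squares
def pts(x):  # cx,cy,notch bearing -> pixels
    r=np.radians(x[2]);u=np.array([np.cos(r),np.sin(r)]);v=np.array([-u[1],u[0]]);k=np.array(x[:2])
    return proj(c,[[*(k-.05*u),.05],[*(k+.054*u+.0145*v),.034],[*(k+.054*u-.0145*v),.034]])
for nm,ob in (('start',[(358.2,249.8),(320.,232.),(330.4,226.6)]),('now',[(317.9,233.5),(368.,241.3),(366.7,250.2)])):
    b0=90 if nm=='start' else -50
    if nm=='start': ob=[ob[0],ob[2],ob[1]]
    for o in (ob,[ob[0],ob[2],ob[1]]):
        s=least_squares(lambda x:(pts(x)-np.array(o)).ravel(),[.573,-.018,b0],x_scale=[.01,.01,5]); print(nm,s.x.round(4),s.cost.round(2),s.fun.round(1))
E
```

```text
start [ 5.74300e-01 -1.76000e-02  9.23832e+01] 142.01 [  1.3  -0.2 -11.    5.6   9.8  -5.8]
start [ 5.73400e-01 -1.79000e-02  9.01358e+01] 0.34 [ 0.3  0.5 -0.3 -0.1  0.  -0.5]
now [ 5.73500e-01 -1.64000e-02 -4.94444e+01] 0.5 [-0.6 -0.1  0.6 -0.4  0.1  0.4]
now [ 5.7360e-01 -1.6200e-02 -4.9014e+01] 88.74 [-0.6 -0.   1.8 -9.5 -1.2  9.1]
```

The notch is at about -49.5° and the marks at -52.7°, so it is roughly 3 mm off. That is inside the 8 mm gate, and the round nose should cam it in. Now the knob.

```bash
python3 - <<'E'
from p import *
from m import *
t=get_state(); s=[*t['tcp_pos'],t['eef_rot'][2]]; print(s)
print(frac(s,[.637,-.102,.085,-142.7]))
E
```

```text
[np.float64(0.6881011548070403), np.float64(-0.1796444477094514), np.float64(0.13396843036301015), np.float64(-157.06945246293705)]
[0.112, 0.609, 0.326, -0.16]
```

Request:
send_rows:
  moves:
    - {"slide": [0.04,0.2,0.1],"turn": -0.07,"gripper": 0.5}
    - {"slide": [0.08,0.4,0.2],"turn": -0.16,"gripper": 0.5}
    - {"slide": [0.11,0.6,0.3],"turn": -0.16,"gripper": 0.5}
    - {"slide": [0.112,0.609,0.326],"turn": -0.16,"gripper": 0.5}
    - {"slide": [0.112,0.609,0.326],"turn": -0.16,"gripper": 0.5}

```text
time_s: 10.03
tcp_pos: [0.6352, -0.1003, 0.0848]
eef_rot: [179.9, -0.1, -142.6]
contact_force: [-0.8, -0.1, 0.1]
gripper_width: 0.0438
gripper_force: 0.0
```

```bash
python3 - <<'E'
from p import *
from m import *
t=get_state(); s=[*t['tcp_pos'],t['eef_rot'][2]]; print(s)
print(frac(s,[.637,-.102,.042,-142.7]))
E
```

```text
[np.float64(0.6352115921778531), np.float64(-0.10028412072864097), np.float64(0.08476702157864924), np.float64(-142.55434809213378)]
[-0.003, -0.016, 0.285, 0.002]
```

Request:
send_rows:
  moves:
    - {"slide": [0,-0.016,0.1],"turn": 0,"gripper": 0.5}
    - {"slide": [0,-0.016,0.2],"turn": 0,"gripper": 0.5}
    - {"slide": [0,-0.016,0.28],"turn": 0,"gripper": 0.4}
    - {"slide": [0,-0.016,0.28],"turn": 0,"gripper": 0.22}
    - {"slide": [0,-0.016,0.28],"turn": 0,"gripper": 0.22}

```text
time_s: 10.45
tcp_pos: [0.638, -0.1044, 0.0432]
eef_rot: [180.0, -0.1, -142.6]
contact_force: [-0.2, 0.5, 0.1]
gripper_width: 0.0293
gripper_force: 0.0
```

Request:
send_rows:
  moves:
    - {"slide": [0,0.02,0],"turn": 0,"gripper": 0.22}
    - {"slide": [0,0.04,0],"turn": 0,"gripper": 0.22}
    - {"slide": [0,0.06,0],"turn": 0,"gripper": 0.22}
    - {"slide": [0,0.06,0],"turn": 0,"gripper": 0.22}
    - {"slide": [0,0.06,0],"turn": 0,"gripper": 0.22}

```text
time_s: 10.87
tcp_pos: [0.6328, -0.0967, 0.0442]
eef_rot: [-180.0, 0.0, -142.5]
contact_force: [0.5, -0.4, -0.5]
gripper_width: 0.019
gripper_force: 0.1
```

Request:
send_rows:
  moves:
    - {"slide": [0,0.015,0],"turn": 0,"gripper": 0.22}
    - {"slide": [0,0.03,0],"turn": 0,"gripper": 0.22}
    - {"slide": [0,0.045,0],"turn": 0,"gripper": 0.22}
    - {"slide": [0,0.06,0],"turn": 0,"gripper": 0.22}
    - {"slide": [0,0.06,0],"turn": 0,"gripper": 0.22}

```text
time_s: 11.28
tcp_pos: [0.6275, -0.0899, 0.0439]
eef_rot: [-179.9, 0.0, -142.5]
contact_force: [1.9, -1.4, 2.5]
gripper_width: 0.0194
gripper_force: 1.2
```

```bash
python3 - <<'E'
from p import *
from m import *
t=get_state(); d=t['tcp_pos'][:2]-C; print(t['tcp_pos'],t['contact_force'],np.hypot(*d),np.degrees(np.arctan2(d[1],d[0])))
E
```

```text
[ 0.62752716 -0.08989674  0.04391456] [ 1.87448228 -1.39493691  2.48158733] 0.09087368883345129 -53.12777955318869
```

Request:
send_rows:
  moves:
    - {"slide": [0,0.015,0],"turn": 0,"gripper": 0.22}
    - {"slide": [0,0.03,0],"turn": 0,"gripper": 0.22}
    - {"slide": [0,0.045,0],"turn": 0,"gripper": 0.22}
    - {"slide": [0,0.055,0],"turn": 0,"gripper": 0.22}
    - {"slide": [0,0.055,0],"turn": 0,"gripper": 0.22}

```text
time_s: 11.7
tcp_pos: [0.6241, -0.0851, 0.0441]
eef_rot: [-179.8, 0.1, -142.4]
contact_force: [10.6, -17.7, -4.6]
gripper_width: 0.0202
gripper_force: 10.0
```

```bash
python3 - <<'E'
from p import *
from m import *
t=get_state(); d=t['tcp_pos'][:2]-C; print(t['tcp_pos'],t['contact_force'],np.hypot(*d),np.degrees(np.arctan2(d[1],d[0])))
E
```

```text
[ 0.62413606 -0.08512538  0.04413684] [ 10.60518509 -17.68725602  -4.61538744] 0.08502207309553483 -53.02657966616999
```

It reached a hard stop at 20 N with the knob at about 87 mm radius, so the bolt looks home. I'll release, lift clear and verify.

Request:
send_rows:
  moves:
    - {"slide": [0,-0.02,0],"turn": 0,"gripper": 0.5}
    - {"slide": [0,-0.02,0],"turn": 0,"gripper": 0.5}
    - {"slide": [0,-0.02,0],"turn": 0,"gripper": 0.5}
    - {"slide": [0,-0.02,0],"turn": 0,"gripper": 0.5}
    - {"slide": [0,-0.02,0],"turn": 0,"gripper": 0.5}

```text
time_s: 12.12
tcp_pos: [0.6234, -0.0852, 0.0433]
eef_rot: [180.0, -0.0, -142.5]
contact_force: [0.6, -0.9, -0.1]
gripper_width: 0.0431
gripper_force: 0.0
```

Request:
send_rows:
  moves:
    - {"slide": [0,0,-0.2],"turn": 0,"gripper": 0.5}
    - {"slide": [0,0,-0.4],"turn": 0,"gripper": 0.5}
    - {"slide": [0,0,-0.6],"turn": 0,"gripper": 0.5}
    - {"slide": [0,-0.2,-0.8],"turn": 0,"gripper": 0.5}
    - {"slide": [0,-0.45,-0.9],"turn": 0,"gripper": 0.5}

```text
time_s: 12.53
tcp_pos: [0.666, -0.1377, 0.1839]
eef_rot: [-179.8, 0.2, -142.3]
contact_force: [2.6, 0.2, 0.2]
gripper_width: 0.0441
gripper_force: 0.0
```

Request:
send_rows:
  moves:
    - {"slide": [0.2,0,0],"turn": 0,"gripper": 0.5}
    - {"slide": [0.4,0,0],"turn": 0,"gripper": 0.5}
    - {"slide": [0.6,0,0],"turn": 0,"gripper": 0.5}
    - {"slide": [0.8,0,0],"turn": 0,"gripper": 0.5}
    - {"slide": [1.0,0,0],"turn": 0,"gripper": 0.5}

```text
time_s: 12.95
tcp_pos: [0.5445, -0.2309, 0.1783]
eef_rot: [180.0, -0.0, -142.5]
contact_force: [-0.2, -0.7, 0.5]
gripper_width: 0.0438
gripper_force: 0.0
```

```bash
python3 - <<'E'
from p import *
from m import *
t=get_state(); print(t['tcp_pos'],t['contact_force'])
ims=[]
for n in ('top','side'):
    c=cap(n); x,y=proj(c,[[.595,-.045,.03]])[0].astype(int); ims.append(cv2.resize(c['img'][y-50:y+50,x-65:x+65,::-1],None,fx=6,fy=6,interpolation=cv2.INTER_CUBIC)); print(x-65,y-50)
    if n=='side':
        b=blobs(c,[.572,-.02,.034]); print(comps(b['red'],4)); print(comps(b['blue'],4)); print([q for q in comps(b['white'],4) if 360<q[0][0]<372])
    else: print(comps(blobs(c,[.572,-.02,.034])['red'],4))
cv2.imwrite('pics/fin.png',cv2.resize(np.hstack(ims),(800,308)))
E
```

```text
[ 0.5445369  -0.23087198  0.17827767] [-0.22947177 -0.68942593  0.45685399]
288 139
[]
293 196
[([385.1, 240.2], [382, 238, 7, 6, 34]), ([378.2, 244.3], [376, 244, 5, 2, 6]), ([375.2, 253.3], [373, 253, 5, 2, 6])]
[([317.0, 233.0], [315, 226, 5, 15, 71])]
[([366.8, 231.0], [366, 230, 3, 3, 4]), ([366.5, 241.3], [365, 241, 4, 2, 6]), ([364.8, 250.5], [363, 250, 5, 2, 6])]
```

View pics/fin.png

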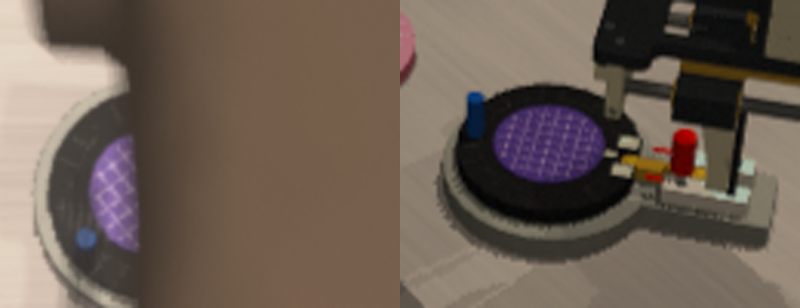

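In the side view the brass bolt sits in the notch and the knob has moved to (385.1,240.2). I'll work out its travel.

```bash
python3 - <<'E'
from p import *
from m import *
c=cap('side'); u=np.array([np.cos(np.radians(-52.7)),np.sin(np.radians(-52.7))])
a,b=[atz(c,p,.061)[:2] for p in ((394.6,241.9),(385.1,240.2))]; print('knob moved',(b-a)@u, 'r', (a-C)@u,(b-C)@u)
print('prediction of knob blob px for r=.088', proj(c,[[*(C+.088*u),.061]]), proj(c,[[*(C+.106*u),.061]]))
print(get_state()['qd'])
E
```

```text
knob moved -0.018882205859840663 r 0.10652771063120503 0.08764550477136436
prediction of knob blob px for r=.088 [[385.32711972 240.02614436]] [[394.40328749 241.53759082]]
[ 1.59249417  1.46321675  2.07598301  0.307496    0.36503929 -0.80227363]
```

```bash
python3 -c "
from plant import order;print(order.close_job())"
```

```text
the job is handed in; nothing more can be done
None
```

The carrier is turned so its notch faces the index marks, and the bolt is fully home in it (measured knob radius 88 mm, the home position); I handed the job in at about 13 s of the 58 s allowed, and the hand-in returned no verdict.

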